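# Clamp a stepped shaft in a pair of V-blocks and hold the strap down

### The job

Take the thick stepped shaft out of the wooden rest, lay it in the two V-blocks with its plain end right up against the end stop and its thin end at the clamp strap, and let go of it. Then swing the hinged strap over onto the shaft and finish while still pressing the strap down firmly, so that the shaft is held onto both sides of the vee for a mate to do up the nut. Leave the thin bar in the rest and the other loose things where they are.

Things in the scene. Friction and masses are not known exactly. Their poses are not given: they have to be found in the camera images.
- stepped_shaft: turned aluminium shaft, 0.42 kg, lying in a notch of the wooden rest, axis level, 46 mm above the bench: thick part of diameter 32 mm, 175 mm long, then a thin end of diameter 20 mm, 25 mm long. Origin on its axis; x axis along it towards the thin end (thick part x = -85 to +90 mm, thin end to +115 mm). The rest is open under its origin: grip across the 32 mm there
- shaft_end (a point): centre of the plain (thick) end face of the stepped shaft (x = -85 mm of the shaft)
- thin_bar: plain aluminium bar without a step, diameter 20 mm, 180 mm long, lying parallel to the shaft in the rest's other notch, 80 mm beside it; not wanted now. Origin at its middle on its axis, x axis along it
- shaft_rest: wooden rest, fixed: board 160 x 156 x 12 mm with two notched battens, 20 mm thick and 42 mm high over the bench, at x = -62 and +62 mm; open between them. Origin at the centre of its underside. Shaft and bar lie along its x axis in the notches at y = +40 and -40 mm (either may be in either)
- v_fixture: steel fixture, fixed: plate 135 x 215 x 12 mm with two V-blocks, 70 mm wide, 30 mm long, 62 mm high over the bench, at y = +62 and -62 mm, open between. 90-degree vees, 48 mm wide at the mouth, along y at x = 0. Origin on the bench below the vees' line, midway; x away from the robot. Stop at the -y end, strap at +y; hinge lugs behind (x 35 to 61, 90 mm high), swing bolt in front (to x = -110 mm)
- vee_seat (a point): point on the axis of a 32 mm shaft seated in the vees, midway between the V-blocks, 60.6 mm above the bench; axes as the fixture's. The shaft seated against the stop has its origin here and its x axis along the fixture's +y
- stop_face (a point): centre of the end stop's button face (diameter 18 mm, looking along the fixture's +y), at y = -85 mm of the fixture, 60.6 mm above the bench; axes as the fixture's. The stop's plate behind it is 34 mm wide and rises to 76 mm
- clamp_vee_front: the half of the V-block under the strap that has the vee face nearer the robot (x < 0); origin and axes as v_fixture
- clamp_vee_back: the half of the V-block under the strap that has the vee face farther from the robot (x > 0); origin and axes as v_fixture
- strap: hinged steel clamp strap, 0.15 kg, bar 26 mm wide. Origin on the hinge line (fixture x = +50, y = +62 mm, 77 mm above the bench), -x along the bar to its forked end 109 mm off, z out of its outer face (19 mm from the hinge line), y along the hinge. Starts leaning back 1.65 to 1.95 rad from closed = level, pad on the shaft. Stays where left (0.1 N m). A 13 mm nut stands 8 mm proud at x = -50
- strap_press (a point): point on the strap's outer (upper when closed) face, 78 mm along the bar from the hinge, where it is to be pressed; z axis out of that face. With the strap closed it lies at fixture x = -28, y = +62 mm, 95.5 mm above the bench
- plug_gauge: grey double-ended plug gauge, 99 mm long, 19 mm thick, lying on the bench to the right, to be left alone; origin under its centre
- marker: black and white marker pen, 131 mm long, 18 mm thick, lying on the flat plate of the toggle-clamp fixture behind, to be left alone; origin under its centre

How it is judged:
On the way:
1. the stepped shaft lies in both V-blocks, thin end at the strap, let go, with the strap still open (x of stepped_shaft in the frame of v_fixture between -0.002 and 0.002 m and z of stepped_shaft in the frame of v_fixture between 0.0586 and 0.0626 m and angle between the x axis of stepped_shaft and the y axis of v_fixture, either way round below 0.03 rad and y of shaft_end in the frame of stop_face between -0.003 and 0.012 m and contact force between the fingers and stepped_shaft below 0.3 N and angle between strap's own z axis and vertical above 0.5 rad), for 0.2 s.
At the end, for the whole second after the job is handed in: Shaft in both vees (axis within 2 mm, 0.03 rad), plain end within 3 mm of the stop, thin end at the strap, not touched by the fingers, at rest; strap within 0.06 rad of level, fingers pressing it (over 3 N); shaft bears on each vee face under it with over 5 N; thin bar within 20 mm of its place (x of stepped_shaft in the frame of v_fixture between -0.002 and 0.002 m and z of stepped_shaft in the frame of v_fixture between 0.0586 and 0.0626 m and angle between the x axis of stepped_shaft and the y axis of v_fixture, either way round below 0.03 rad and y of shaft_end in the frame of stop_face between -0.003 and 0.003 m and contact force between the fingers and stepped_shaft below 0.3 N and contact force between stepped_shaft and clamp_vee_front above 5 N and contact force between stepped_shaft and clamp_vee_back above 5 N and contact force between the fingers and strap above 3 N and angle between strap's own z axis and vertical below 0.06 rad and linear speed of stepped_shaft below 0.02 m/s and distance of thin_bar from where it was at the start of the episode below 0.02 m); the arm keeps its last pose, push and grip.
It fails at once if the thin bar is moved more than 20 mm (distance of thin_bar from where it was at the start of the episode above 0.02 m).
It fails at once if the plug gauge is moved more than 20 mm (distance of plug_gauge from where it was at the start of the episode above 0.02 m).
It fails at once if the marker is moved more than 20 mm (distance of marker from where it was at the start of the episode above 0.02 m).
It also fails if it takes over 62 s, if anything falls off the work surface, if the arm or the gripper's body presses on something with over 40 N, if the wrist force passes 120 N, or if a joint passes its speed limit or range.

### The arm

A 6-joint arm with a two-finger parallel gripper is mounted at the origin on a cart in front of the work surface, level with it; the furniture and walls round the work are solid. World frame = base frame: x ahead of the robot, y to its left, z up, the work surface at z = 0. Lengths are in m, angles in rad, forces in N, time in s.
With the tool pointing down it reaches from about 0.375 to 0.975 m from the base axis. Payload 3.8 kg.
Tool frame: the origin (TCP) lies at the very end of the fingers, on their centre line; the grasp point (between the pads) lies 19 mm behind it; z points along the fingers, y is the direction in which the jaws open and shut (so a half turn about z gives the same grasp; the last joint's range is limited). The gripper opens to 85 mm and grips with 20 to 120 N. Pads are 22 mm wide; open, the fingers measure 114 mm over their backs; the gripper's body (76 mm by 85 mm) begins 54 mm behind the grasp point. The pads swing forward as they close: fully open they stand 13 mm farther back than shut.
Start: joints at [-1.14, 0.264, 1.604, -0, 1.274, -0.037], TCP at [0.304, -0.602, 0.231] pointing down, gripper open.
Joint ranges: [-2.63, 2.63], [-0.94, 2.18], [0.31, 2.57], [-1.31, 4.45], [0, 2.66], [-2.55, 2.55]. Speed limits (rad/s): [2.57, 2.57, 3.14, 3.14, 3.14, 3.14].

### API

Orientations are given as a rotation vector (axis times angle).
In Python, from workcell import bot, viewer, finish_job gives the robot as it stands.
- The arm moves only by the tool servo_tool, never from a script. Its argument "plan" is a list that holds one entry, the list of rows, each a list of 6 numbers: the shift along the tool's x, y, z in cm, then the turn, a rotation vector about the tool's x, y, z in degrees. A call has 1 to 20 rows; each row is the pose to reach, as a shift and turn from the pose measured when the call began, along the tool's axes at that moment; what a row does not reach only later rows make up. A row lasts 1/12 s, in which the tool goes at most 41.7 mm and 7.16 degrees, less where a joint would pass 70% of its speed; a pose out of reach is approached as far as the arm can. A call with a gripper value outside its range is refused whole. "claw" is the finger opening in cm, from 0 to 8.54, set as the call begins (left out, the last holds). The fingers move at their own pace and stop on an object; "grip_force" is the grip in N (left out, the last holds). Time passes only in rows, so rows that repeat a pose let the fingers close. It gives the time, the measured TCP pose, the force and the opening at its end, in the units of the state.
- bot.read_state(): the state, without advancing time (a new reading comes with each control period).
- viewer.read_camera(name): name is "side" or "top"; returns a dict with "color" (420x560x3 uint8, red, green, blue), "fx", "fy", "cx", "cy" (pixels), "k1" (the pictures are not rectified: a ray, as slopes to the right and down, at radius r is drawn at 1 + k1 r^2 times it, then the intrinsics apply), "eye" and "rotation" of the camera in the world. Camera axes: x right, y down, z forward; pixel columns grow to the right and rows downward; lengths in m; the calibration is good to about 2 mm. A picture is of the moment at which its call begins. There is no depth.
- finish_job(): hands the job in, once; it reports no verdict.
The state is a dict: "time": time; "q": joint angles; "joint_vel": joint speeds; "joint_torque": joint torques, N m; "tool_pos": TCP position; "tcp_rot": TCP orientation; "wrist_force": force on the tool from outside, world axes, zero at the start; "torque": the same for the moment, N m; "width": opening from 0.0 (shut) to 1.0 (fully open).
Only numpy, scipy, OpenCV 4.12 (cv2) and the standard library are available. Lean on these libraries where they do the work, as an engineer would, in place of code of your own. Each camera call takes 0.05 s, during which the arm holds its last target.

## Working session

There is one attempt and no reset: what is moved stays moved. The work goes in short steps, Python scripts to look and compute and a tool call to move; the robot and the scene stay as the last step left them, time stands still between calls to the robot, and variables do not carry over. Pictures are saved under pics/ and viewed, and the job is handed in when it is done.

Besides the shell and the picture viewer there is one more tool, called after "Request:" in YAML: its name, and indented under it one key for each argument. servo_tool: Moves the arm, as the interface text tells. Its arguments: {"type":"object","properties":{"plan":{"type":"array"},"claw":{"type":"number"},"grip_force":{"type":"number"}},"required":["plan"]}

```bash
ls; mkdir -p pics; python3 - <<'E'
from workcell import bot, viewer
import cv2
s=bot.read_state()
print(s)
for n in ("side","top"):
    c=viewer.read_camera(n)
    print(n,{k:v for k,v in c.items() if k!="color"})
    cv2.imwrite(f"pics/{n}0.png",c["color"][:,:,::-1])
E
```

```text
pics
{'time': 0.0, 'q': array([-1.13992882e+00,  2.64767342e-01,  1.60539136e+00, -7.53193443e-06,
        1.27364396e+00, -3.68774833e-02]), 'joint_vel': array([-0.00127807, -0.0005947 , -0.00107499, -0.00022039,  0.00035912,
       -0.00107681]), 'joint_torque': array([ 8.49490716e-04, -5.15106869e+01, -3.67315185e+01, -2.52783548e-04,
        1.29845389e-02,  1.55794720e-05]), 'tool_pos': array([ 0.30404881, -0.60183617,  0.22994305]), 'tcp_rot': array([-3.05395897e+00, -7.27553974e-01,  6.90062172e-04]), 'wrist_force': array([-0.23854567, -0.20485586,  0.35320944]), 'torque': array([ 0.01982678, -0.02491147,  0.06281171]), 'width': 0.9988378006056614}
side {'fx': 452.69451902648944, 'fy': 452.69451902648944, 'cx': 283.9799727466142, 'cy': 211.14411245626738, 'k1': 0.018535595022471252, 'eye': array([0.38437278, 0.57036589, 0.5283041 ]), 'rotation': array([-0.218549  ,  2.64508235, -1.53436739])}
top {'fx': 536.1259647476005, 'fy': 536.1259647476005, 'cx': 285.45547785269844, 'cy': 213.02348738544137, 'k1': -0.11852704202089437, 'eye': array([ 0.37715545, -0.21357423,  1.13923261]), 'rotation': array([-2.1902661 ,  2.13505106, -0.14630726])}
```

View pics/side0.png

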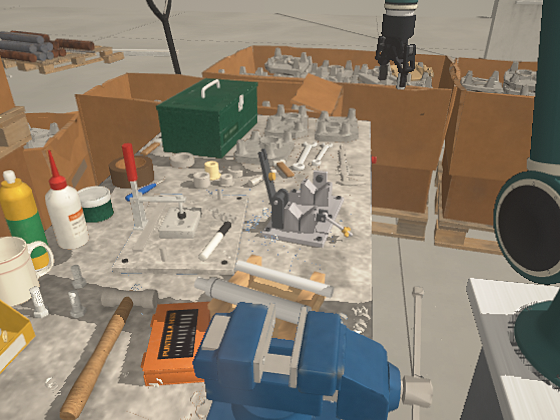

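View pics/top0.png

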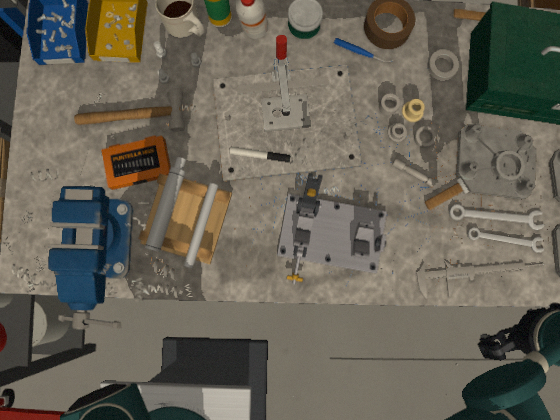

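```bash
cat > h.py <<'E'
import numpy as np, cv2
from scipy.spatial.transform import Rotation as R
def cam(c):
    K=np.array([[c["fx"],0,c["cx"]],[0,c["fy"],c["cy"]],[0,0,1]]); D=np.array([c["k1"],0,0,0,0.])
    Rm=np.array(c["rotation"]); Rm=R.from_rotvec(Rm).as_matrix() if Rm.ndim==1 else Rm
    return K,D,Rm,np.array(c["eye"])
def ray(c,uv):
    K,D,Rm,e=cam(c)
    p=cv2.undistortPoints(np.array(uv,float).reshape(-1,1,2),K,D).reshape(-1,2)
    return e,np.c_[p,np.ones(len(p))]@Rm.T
def onz(c,uv,z):
    e,d=ray(c,uv); return e+d*((z-e[2])/d[:,2])[:,None]
def proj(c,P):
    K,D,Rm,e=cam(c)
    q=(np.array(P,float).reshape(-1,3)-e)@Rm
    return cv2.projectPoints(q,np.zeros(3),np.zeros(3),K,D)[0].reshape(-1,2)
def crop(im,x0,y0,x1,y1,s,name):
    cv2.imwrite(name,cv2.resize(im[y0:y1,x0:x1,::-1],None,fx=s,fy=s,interpolation=cv2.INTER_CUBIC))
E
python3 - <<'E'
from workcell import bot, viewer
from h import *
import pickle
C={n:viewer.read_camera(n) for n in("top","side")}
pickle.dump(C,open("c0.pkl","wb"))
t=C["top"]["color"];s=C["side"]["color"]
crop(t,130,140,260,280,4,"pics/t_rest.png")
crop(t,260,160,400,300,4,"pics/t_fix.png")
crop(s,180,130,380,320,4,"pics/s_a.png")
E
```

```text
(no output)
```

View pics/t_rest.png

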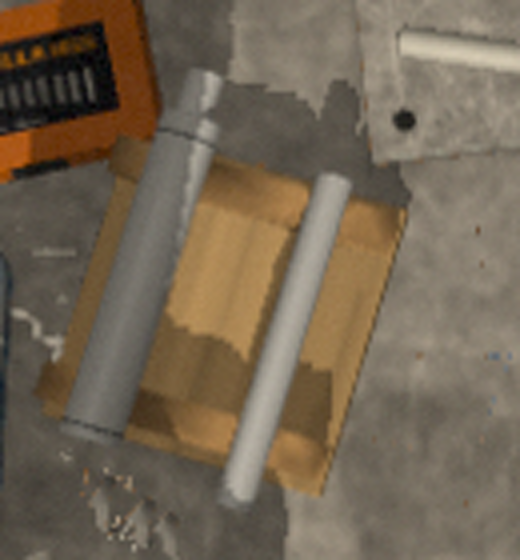

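View pics/t_fix.png

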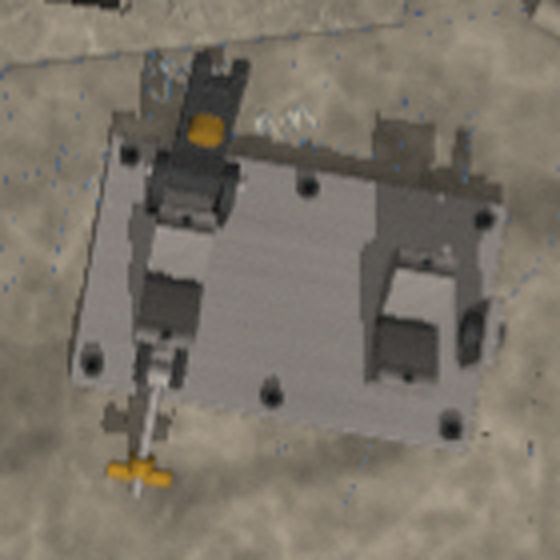

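View pics/s_a.png

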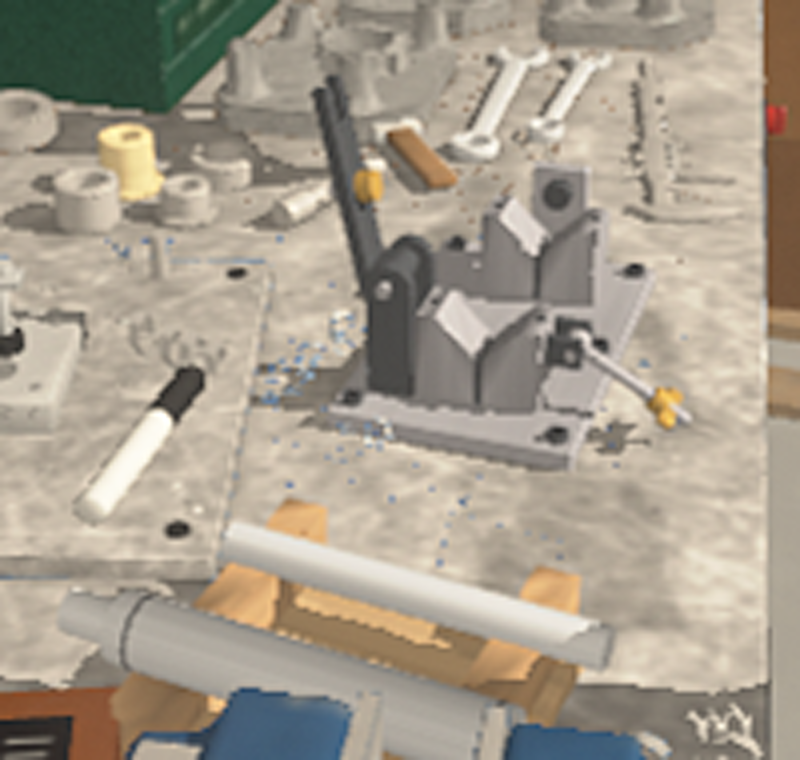

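```bash
python3 - <<'E'
from h import *
import pickle
C=pickle.load(open("c0.pkl","rb"));t=C["top"]["color"];s=C["side"]["color"]
crop(t,285,200,345,260,10,"pics/t_b1.png")
crop(t,345,215,390,260,13,"pics/t_b2.png")
crop(s,278,165,358,245,10,"pics/s_fix.png")
E
```

```text
(no output)
```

View pics/t_b1.png

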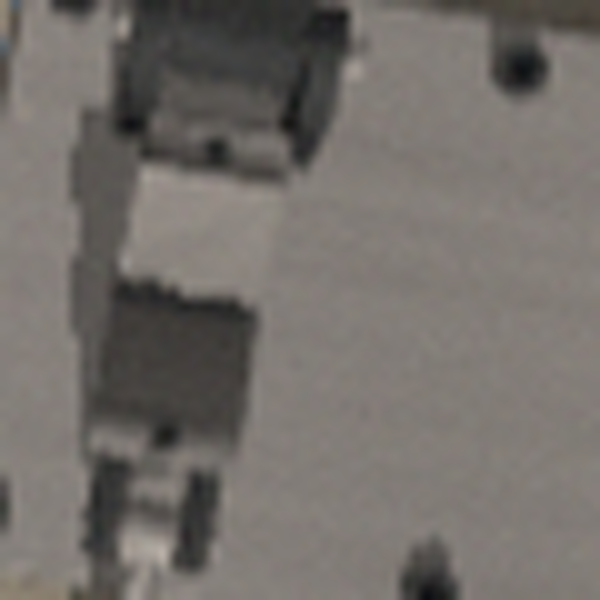

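View pics/t_b2.png

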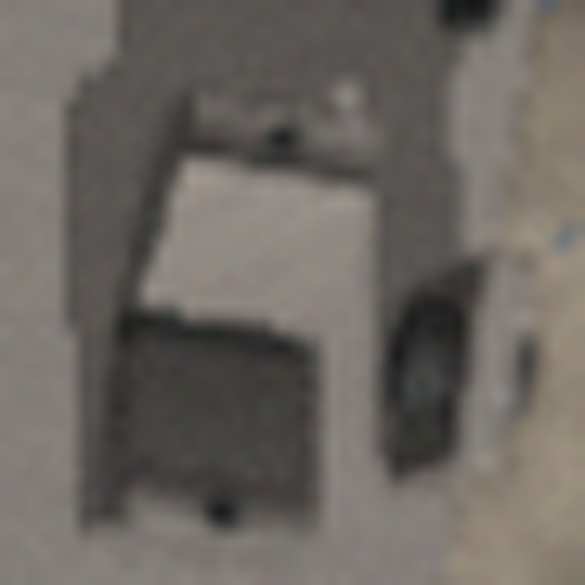

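View pics/s_fix.png

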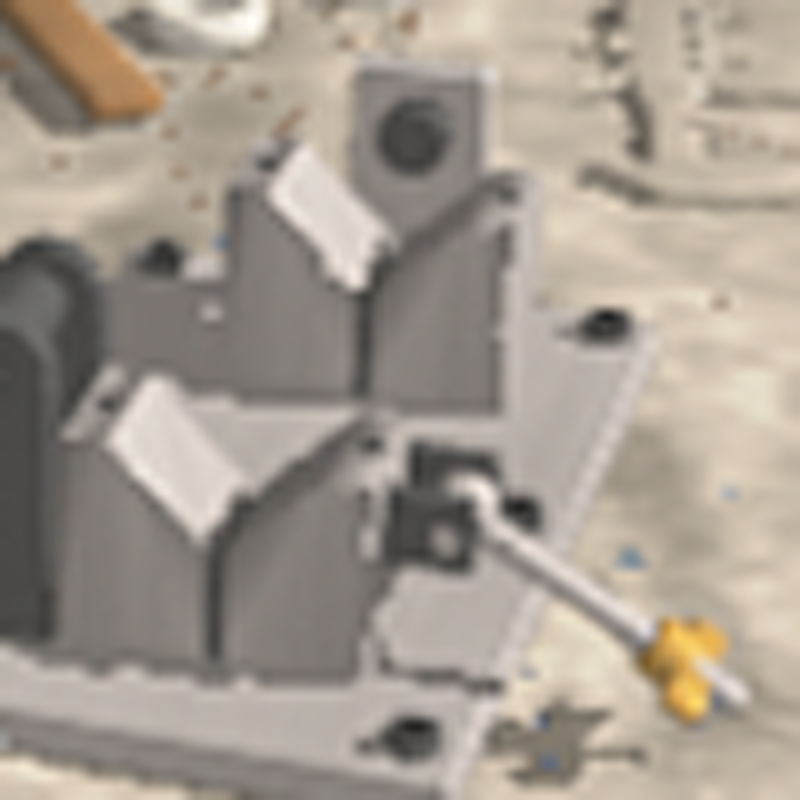

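```bash
cat >> h.py <<'E'
def px(pts,x0,y0,s): return (np.array(pts,float)+.5)/s-.5+np.array([x0,y0])
E
python3 - <<'E'
from h import *
import pickle
np.set_printoptions(precision=4,suppress=True)
C=pickle.load(open("c0.pkl","rb"));T=C["top"];S=C["side"]
b1=onz(T,px([(140,165),(290,182),(95,425),(240,445)],285,200,10),.062)
b2=onz(T,px([(185,160),(380,185),(130,490),(320,515)],345,215,13),.062)
print(b1,b2)
for b in(b1,b2): print("mouth",np.linalg.norm((b[0]+b[1]-b[2]-b[3])/2),"len",np.linalg.norm(b[1]-b[0]))
m1,m2=b1.mean(0),b2.mean(0); d=m1-m2
print("mid",m1,m2,"sep",np.linalg.norm(d),"org",(m1+m2)/2,"yaw",np.arctan2(-d[0],d[1]))
pc=onz(T,px([(110,112),(70,380),(468,448),(503,185)],260,160,4),.012)
print("plate",pc, pc.mean(0)); e=(pc[0]+pc[1]-pc[2]-pc[3])/2; print(np.linalg.norm(e),np.arctan2(-e[0],e[1])); e=(pc[0]-pc[1]-pc[2]+pc[3])/2; print(np.linalg.norm(e),np.arctan2(e[1],e[0]))
v=onz(S,px([(207,538),(360,290)],278,165,10),.038); print("side vee",v, v[0]-v[1], np.arctan2(-(v[0]-v[1])[0],(v[0]-v[1])[1]))
# vee bottoms top
v=onz(T,np.r_[px([(187,290)],285,200,10),px([(228,320)],345,215,13)],.038); print("top vee",v, np.arctan2(-(v[0]-v[1])[0],(v[0]-v[1])[1]))
# shaft
L=onz(T,px([(158,130),(62,428),(217,148),(122,437)],130,140,4),.046);print("shaft",L)
a=(L[0]+L[2])/2;b=(L[1]+L[3])/2;print(a,b,np.linalg.norm(a-b),"yaw",np.arctan2(*(a-b)[[1,0]]), np.linalg.norm(L[0]-L[2]),np.linalg.norm(L[1]-L[3]))
B=onz(T,px([(334,178),(240,497)],130,140,4),.04);print("bar",B,np.linalg.norm(B[0]-B[1]),"yaw",np.arctan2(*(B[0]-B[1])[[1,0]]))
E
```

```text
[[ 0.5058 -0.2509  0.062 ]
 [ 0.5031 -0.2813  0.062 ]
 [ 0.4529 -0.243   0.062 ]
 [ 0.4496 -0.2722  0.062 ]] [[ 0.487  -0.3735  0.062 ]
 [ 0.4838 -0.4041  0.062 ]
 [ 0.4353 -0.3654  0.062 ]
 [ 0.4321 -0.3951  0.062 ]]
mouth 0.05390466408813438 len 0.03057185332321268
mouth 0.05235190322470488 len 0.030823052930159855
mid [ 0.4778 -0.2618  0.062 ] [ 0.4596 -0.3845  0.062 ] sep 0.12400837519757615 org [ 0.4687 -0.3232  0.062 ] yaw -0.1479684159932293
plate [[ 0.5721 -0.2269  0.012 ]
 [ 0.429  -0.2094  0.012 ]
 [ 0.3983 -0.4197  0.012 ]
 [ 0.5385 -0.4378  0.012 ]] [ 0.4845 -0.3234  0.012 ]
0.2130018904728595 -0.1517663084596815
0.14278363822675635 -0.12500698459982787
side vee [[ 0.4845 -0.2501  0.038 ]
 [ 0.4644 -0.369   0.038 ]] [0.0201 0.1188 0.    ] -0.16746314646038638
top vee [[ 0.4829 -0.262   0.038 ]
 [ 0.464  -0.3841  0.038 ]] -0.15367812780763074
shaft [[ 0.5927  0.0199  0.046 ]
 [ 0.4363  0.0615  0.046 ]
 [ 0.5839 -0.0115  0.046 ]
 [ 0.4326  0.0302  0.046 ]]
[0.5883 0.0042 0.046 ] [0.4344 0.0459 0.046 ] 0.15936171165746338 yaw -0.2645104806766014 0.03261242153887456 0.03152642067953978
bar [[ 0.5706 -0.0724  0.04  ]
 [ 0.404  -0.0309  0.04  ]] 0.17177984029086077 yaw -0.24414070437019478
```

```bash
python3 - <<'E'
from h import *
import pickle
C=pickle.load(open("c0.pkl","rb"));t=C["top"]["color"];s=C["side"]["color"]
crop(t,160,150,200,190,15,"pics/t_e1.png")
crop(t,140,230,180,260,15,"pics/t_e2.png")
E
```

```text
(no output)
```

View pics/t_e1.png

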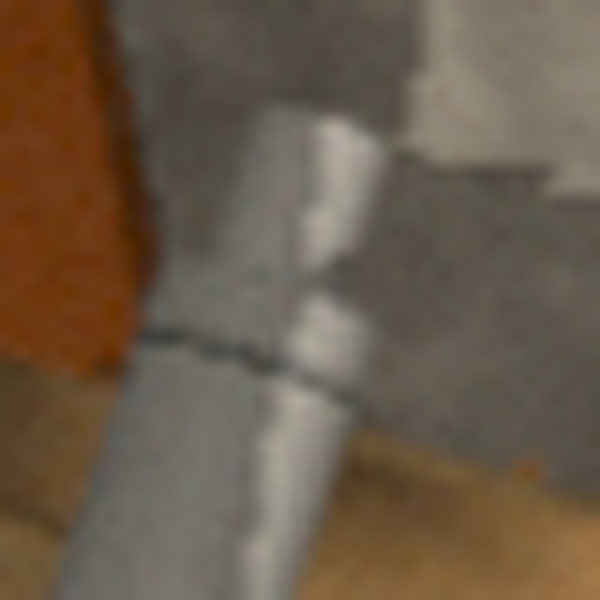

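View pics/t_e2.png

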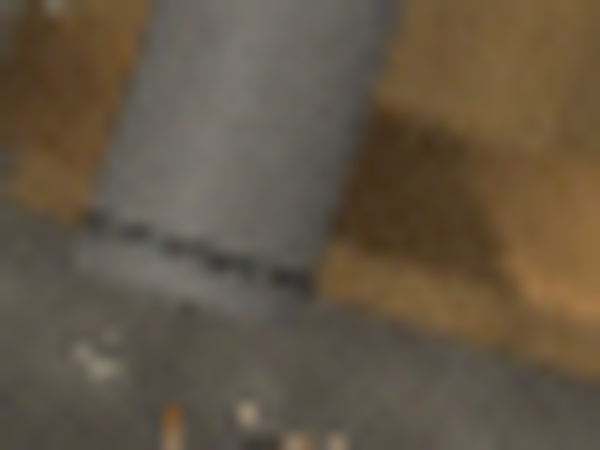

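```bash
python3 - <<'E'
from h import *
import pickle
np.set_printoptions(precision=4,suppress=True)
C=pickle.load(open("c0.pkl","rb"));T=C["top"]
a=onz(T,px([(328,128)],160,150,15),.046)[0];b=onz(T,px([(187,288)],140,230,15),.046)[0]
d=a-b;print(a,b,np.linalg.norm(d),"yaw",np.arctan2(d[1],d[0]),"origin",b+d*.425)
l=onz(T,np.r_[px([(95,205)],140,230,15),px([(140,335)],160,150,15)],.046)
r=onz(T,np.r_[px([(310,290)],140,230,15),px([(350,400)],160,150,15)],.046)
for p in(l,r): q=p[1]-p[0]; print(p,np.arctan2(q[1],q[0]))
m=(l+r)/2; print(m)
E
```

```text
[ 0.6231 -0.0043  0.046 ] [0.4324 0.047  0.046 ] 0.1975274620535816 yaw -0.26264746304413983 origin [0.5135 0.0252 0.046 ]
[[0.4434 0.0603 0.046 ]
 [0.5932 0.0205 0.046 ]] -0.26010457746845234
[[ 0.4326  0.03    0.046 ]
 [ 0.5847 -0.0094  0.046 ]] -0.25349424120486824
[[0.438  0.0452 0.046 ]
 [0.589  0.0056 0.046 ]]
```

```bash
cat >> h.py <<'E'
def to(pos,yaw,s=None):
    """tool-frame shift (cm) and turn (deg) to world pos with tool down, tool x at yaw"""
    from workcell import bot
    s=s or bot.read_state()
    R0=R.from_rotvec(s["tcp_rot"]); p=R0.inv().apply(np.array(pos)-s["tool_pos"])*100
    c,n=np.cos(yaw),np.sin(yaw)
    Rt=R.from_matrix(np.array([[c,n,0],[n,-c,0],[0,0,-1]]))
    r=np.degrees((R0.inv()*Rt).as_rotvec())
    return np.round(p,2),np.round(r,2)
E
python3 - <<'E'
from h import *
print(to([.5133,.0252,.16],-.26)); print(to([.5133,.0252,.20],-.26))
E
```

```text
(array([ 46.95, -46.55,   7.11]), array([-8.00e-02,  3.00e-02,  4.17e+01]))
(array([ 46.95, -46.55,   3.11]), array([-8.00e-02,  3.00e-02,  4.17e+01]))
```

Request:
servo_tool:
  plan:
    - [[4, -4, 0, 0, 0, 4], [7, -7, 0, 0, 0, 8], [10, -10, 0, 0, 0, 12], [13, -13, 0, 0, 0, 16], [16, -16, 0, 0, 0, 20], [19, -19, 0, 0, 0, 24], [22, -22, 0, 0, 0, 28], [25, -25, 0, 0, 0, 32], [28, -28, 0.5, 0, 0, 36], [31, -31, 1, 0, 0, 40], [34, -34, 1.5, 0, 0, 41.7], [37, -37, 2, 0, 0, 41.7], [40, -40, 2.5, 0, 0, 41.7], [43, -43, 3, 0, 0, 41.7], [46, -45.6, 3, 0, 0, 41.7], [46.95, -46.55, 4, -0.08, 0.03, 41.7], [46.95, -46.55, 5, -0.08, 0.03, 41.7], [46.95, -46.55, 7.1, -0.08, 0.03, 41.7], [46.95, -46.55, 7.1, -0.08, 0.03, 41.7], [46.95, -46.55, 7.1, -0.08, 0.03, 41.7]]
  claw: 5.5
  grip_force: 40

```text
time: 1.87
tool_pos: [0.5116, 0.0251, 0.1586]
tcp_rot: [3.115, -0.407, -0.006]
wrist_force: [-0.3, 0.0, 0.3]
width: 0.643
```

```bash
python3 - <<'E'
from workcell import viewer,bot
from h import *
print(to([.5133,.0252,.16],-.26),to([.5133,.0252,.027],-.26)); print(bot.read_state()["time"])
c=viewer.read_camera("top");crop(c["color"],110,120,250,280,4,"pics/t1.png")
c=viewer.read_camera("side");crop(c["color"],180,180,380,340,4,"pics/s1.png")
E
```

```text
(array([ 0.16, -0.05, -0.14]), array([0.07, 0.22, 0.01])) (array([ 0.21, -0.07, 13.16]), array([0.07, 0.22, 0.01]))
1.8667
```

View pics/t1.png

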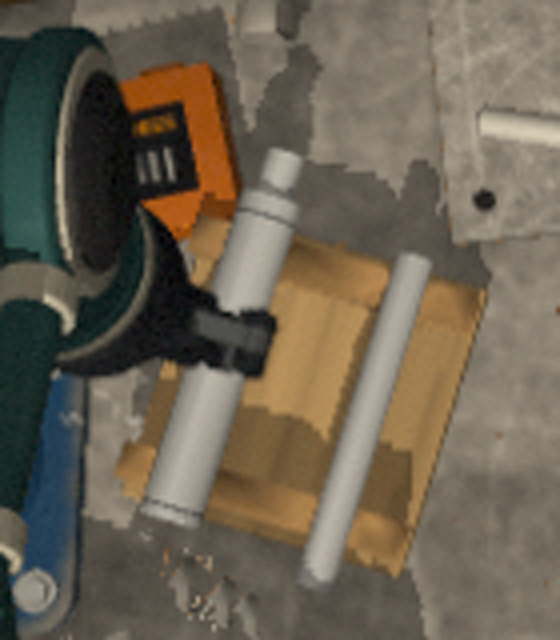

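View pics/s1.png

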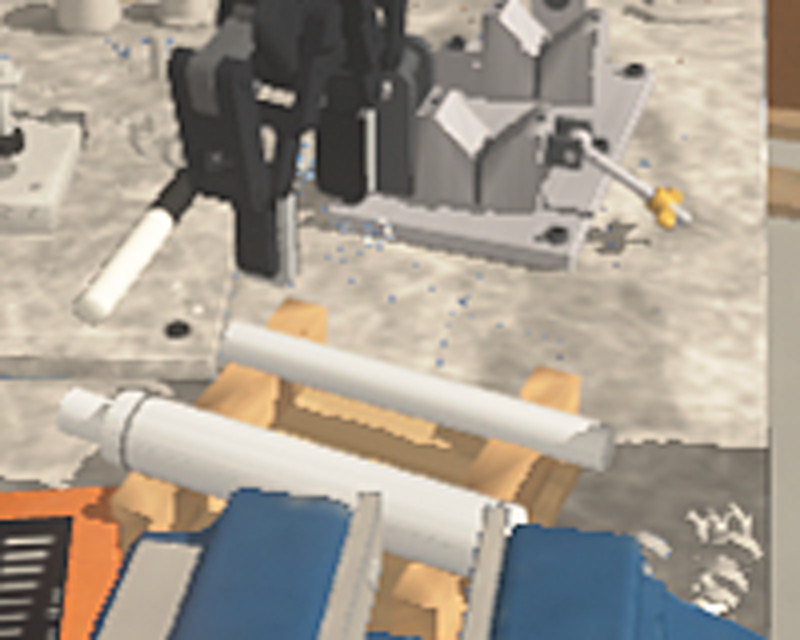

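Request:
servo_tool:
  plan:
    - [[0.18, -0.06, 2, 0.07, 0.22, 0], [0.2, -0.07, 4, 0.07, 0.22, 0], [0.2, -0.07, 6, 0.07, 0.22, 0], [0.2, -0.07, 8, 0.07, 0.22, 0], [0.2, -0.07, 10, 0.07, 0.22, 0], [0.2, -0.07, 11.5, 0.07, 0.22, 0], [0.2, -0.07, 12.6, 0.07, 0.22, 0], [0.2, -0.07, 13.1, 0.07, 0.22, 0], [0.2, -0.07, 13.1, 0.07, 0.22, 0], [0.2, -0.07, 13.1, 0.07, 0.22, 0]]

```text
time: 2.8
tool_pos: [0.5165, 0.0244, 0.0306]
tcp_rot: [-3.114, 0.409, -0.009]
wrist_force: [0.5, -0.4, 1.0]
width: 0.645
```

```bash
python3 - <<'E'
from workcell import viewer,bot
from h import *
print(to([.5133,.0252,.027],-.26)); 
c=viewer.read_camera("top");crop(c["color"],110,120,250,280,4,"pics/t2.png")
c=viewer.read_camera("side");crop(c["color"],180,180,380,340,4,"pics/s2.png")
E
```

```text
(array([-0.33,  0.01,  0.36]), array([-0.09, -0.32, -0.09]))
```

View pics/t2.png

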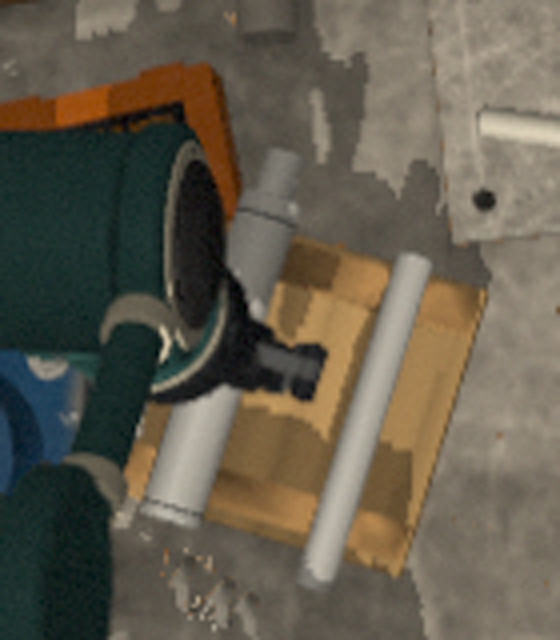

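View pics/s2.png

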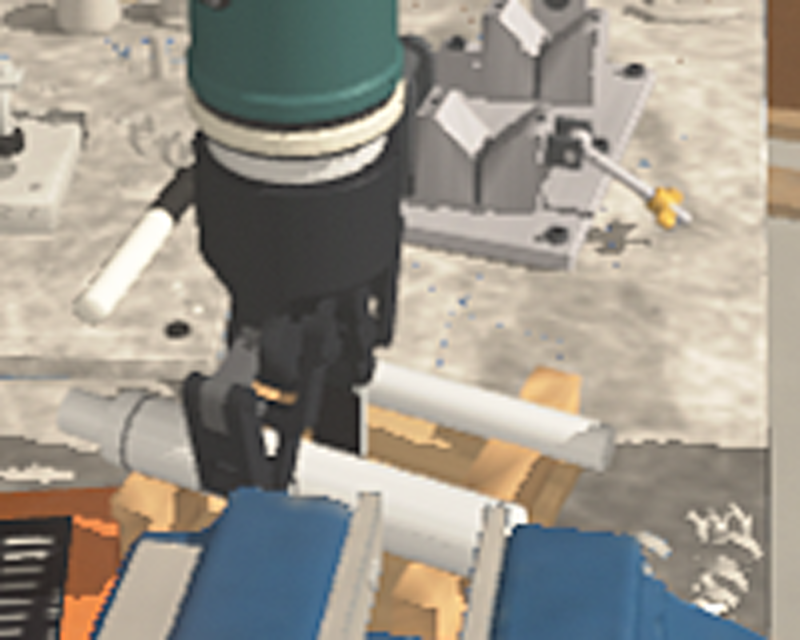

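Request:
servo_tool:
  plan:
    - [[-0.33, 0, 0.36, -0.09, -0.32, 0], [-0.33, 0, 0.36, -0.09, -0.32, 0], [-0.33, 0, 0.36, -0.09, -0.32, 0], [-0.33, 0, 0.36, -0.09, -0.32, 0], [-0.33, 0, 0.36, -0.09, -0.32, 0]]

```text
time: 3.32
tool_pos: [0.5139, 0.0255, 0.0276]
tcp_rot: [-3.115, 0.409, -0.002]
wrist_force: [-1.0, -1.1, 0.6]
width: 0.639
```

Request:
servo_tool:
  plan:
    - [[0, 0, 0, 0, 0, 0], [0, 0, 0, 0, 0, 0], [0, 0, 0, 0, 0, 0], [0, 0, 0, 0, 0, 0], [0, 0, 0, 0, 0, 0], [0, 0, 0, 0, 0, 0], [0, 0, 0, 0, 0, 0], [0, 0, 0, 0, 0, 0]]
  claw: 2.5
  grip_force: 50

```text
time: 3.98
tool_pos: [0.5143, 0.0265, 0.028]
tcp_rot: [-3.113, 0.409, -0.003]
wrist_force: [0.0, 5.3, 2.5]
width: 0.359
```

Request:
servo_tool:
  plan:
    - [[0, 0, -0.5, 0, 0, 0], [0, 0, -1.5, 0, 0, 0], [0, 0, -3, 0, 0, 0], [0, 0, -5, 0, 0, 0], [0, 0, -7.5, 0, 0, 0], [0, 0, -10, 0, 0, 0], [0, 0, -12.5, 0, 0, 0], [0, 0, -15, 0, 0, 0], [0, 0, -17.5, 0, 0, 0], [0, 0, -20, 0, 0, 0], [0, 0, -21.5, 0, 0, 0], [0, 0, -21.5, 0, 0, 0]]

```text
time: 4.98
tool_pos: [0.5158, 0.0257, 0.2476]
tcp_rot: [-3.113, 0.409, -0.014]
wrist_force: [0.3, 0.4, -4.0]
width: 0.358
```

```bash
python3 - <<'E'
from workcell import viewer,bot
from h import *
f=np.array([.472,-.324,0]);yw=-.152
o=f+np.array([np.sin(-yw),np.cos(yw),0])*.008
s=bot.read_state();print(s["tool_pos"],s["wrist_force"],s["width"])
print(to([o[0],o[1],.24],np.pi/2+yw,s))
E
```

```text
[0.51578457 0.02569384 0.24755379] [ 0.2943711   0.42888029 -4.02714166] 0.35758327601071604
(array([ 4.72, 34.12,  0.69]), array([  0.29,  -0.53, -96.28]))
```

Request:
servo_tool:
  plan:
    - [[0.3, 2.1, 0, 0, 0, -6], [0.6, 4.2, 0, 0, 0, -12], [0.9, 6.3, 0, 0, 0, -18], [1.2, 8.4, 0, 0, 0, -24], [1.5, 10.6, 0, 0, 0, -30], [1.8, 12.7, 0, 0, 0, -36], [2.1, 14.8, 0, 0, 0, -42], [2.4, 17, 0, 0, 0, -48], [2.7, 19.1, 0, 0, 0, -54], [3, 21.2, 0, 0, 0, -60], [3.3, 23.4, 0, 0, 0, -66], [3.6, 25.5, 0, 0, 0, -72], [3.9, 27.6, 0.2, 0, 0, -78], [4.2, 29.8, 0.4, 0, 0, -84], [4.5, 32, 0.6, 0, 0, -90], [4.7, 34, 0.7, 0.29, -0.53, -96.3], [4.72, 34.12, 0.7, 0.29, -0.53, -96.3], [4.72, 34.12, 0.7, 0.29, -0.53, -96.3], [4.72, 34.12, 0.7, 0.29, -0.53, -96.3], [4.72, 34.12, 0.7, 0.29, -0.53, -96.3]]

```text
time: 6.65
tool_pos: [0.4728, -0.315, 0.239]
tcp_rot: [-2.382, -2.045, 0.0]
wrist_force: [-0.4, -0.4, -5.2]
width: 0.361
```

```bash
python3 - <<'E'
from workcell import viewer,bot
from h import *
f=np.array([.472,-.324,0]);yw=-.152
o=f+np.array([np.sin(-yw),np.cos(yw),0])*.008
s=bot.read_state();print(s["tool_pos"],s["wrist_force"],s["width"])
print(to([o[0],o[1],.09],np.pi/2+yw,s))
c=viewer.read_camera("top");crop(c["color"],240,140,420,300,4,"pics/t3.png")
c=viewer.read_camera("side");crop(c["color"],200,80,400,240,4,"pics/s3.png")
E
```

```text
[ 0.47277605 -0.31504669  0.23902847] [-0.35409013 -0.41742522 -5.19657273] 0.3612411697505032
(array([-0.11,  0.08, 14.9 ]), array([-0.08, -0.06, -0.01]))
```

View pics/t3.png

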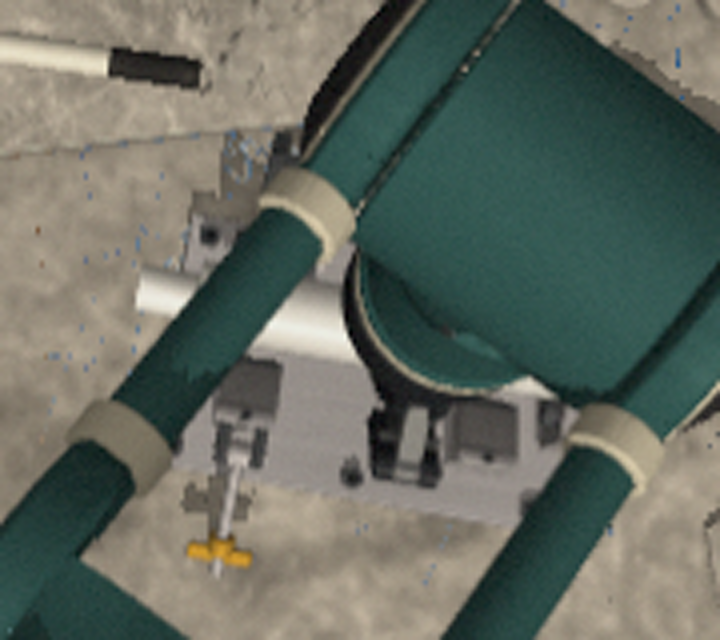

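View pics/s3.png

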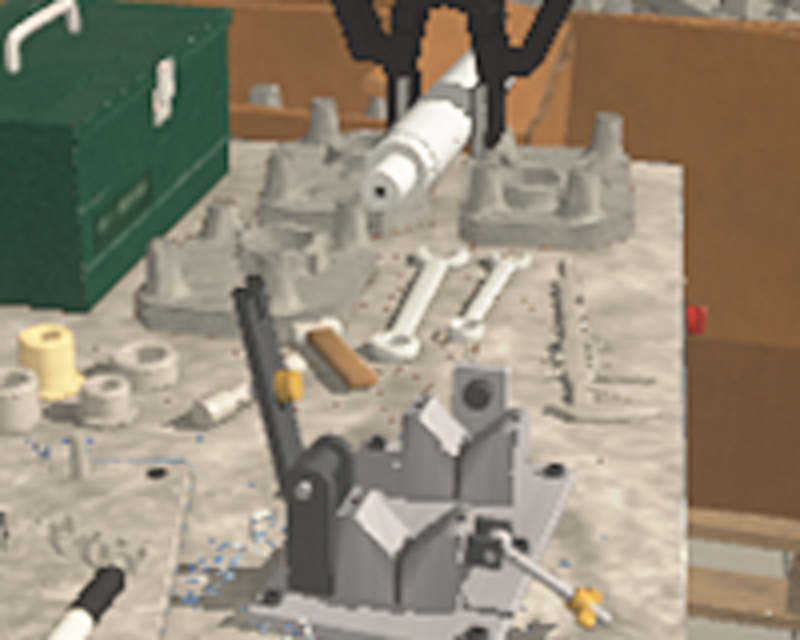

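```bash
python3 - <<'E'
from workcell import viewer,bot
from h import *
s=bot.read_state();c=viewer.read_camera("side")
yw=-.152;d=np.array([np.sin(-yw),np.cos(yw),0]);p=s["tool_pos"]+[0,0,.018]
q=proj(c,[p+d*.115,p+d*.0,p+d*.09]); print(q,(q-[200,80]+.5)*4-.5)
c=viewer.read_camera("top");q=proj(c,[p+d*.115,p+d*.05]);print((q-[240,140]+.5)*4-.5)
E
```

```text
[[293.86418672 126.17223713]
 [310.57789521 107.95100216]
 [297.8215341  121.85868508]] [[376.95674688 186.1889485 ]
 [443.81158083 113.30400864]
 [392.78613639 168.93474033]]
[[133.31899922 283.45002969]
 [287.75414206 311.06885659]]
```

Request:
servo_tool:
  plan:
    - [[-0.1, 0.08, 2, 0, 0, 0], [-0.1, 0.08, 4, 0, 0, 0], [-0.1, 0.08, 6, 0, 0, 0], [-0.1, 0.08, 8, 0, 0, 0], [-0.1, 0.08, 10, 0, 0, 0], [-0.1, 0.08, 12, 0, 0, 0], [-0.1, 0.08, 14, 0, 0, 0], [-0.1, 0.08, 15.5, 0, 0, 0], [-0.1, 0.08, 16.5, 0, 0, 0], [-0.1, 0.08, 17, 0, 0, 0], [-0.1, 0.08, 17, 0, 0, 0], [-0.1, 0.08, 17, 0, 0, 0], [-0.1, 0.08, 17, 0, 0, 0]]

```text
time: 7.93
tool_pos: [0.4751, -0.3171, 0.0714]
tcp_rot: [2.381, 2.046, 0.001]
wrist_force: [0.0, 0.4, -4.5]
width: 0.356
```

```bash
python3 - <<'E'
from workcell import viewer,bot
from h import *
s=bot.read_state();print(s["tool_pos"],s["wrist_force"],s["width"])
c=viewer.read_camera("top");crop(c["color"],260,160,400,300,5,"pics/t4.png")
c=viewer.read_camera("side");crop(c["color"],240,110,360,240,6,"pics/s4.png")
yw=-.152;d=np.array([np.sin(-yw),np.cos(yw),0]);p=s["tool_pos"]+[0,0,.018]
q=proj(c,[p+d*.115]);print((q-[240,110]+.5)*6-.5)
E
```

```text
[ 0.47509741 -0.31713429  0.07142222] [ 2.19544429e-03  4.08155262e-01 -4.49521334e+00] 0.35576280465701354
[[312.24519631 587.65525345]]
```

View pics/t4.png

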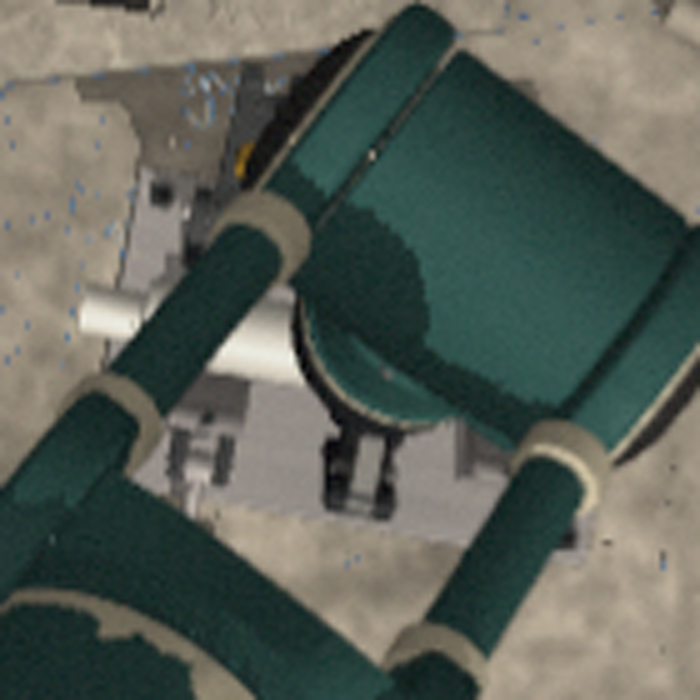

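View pics/s4.png

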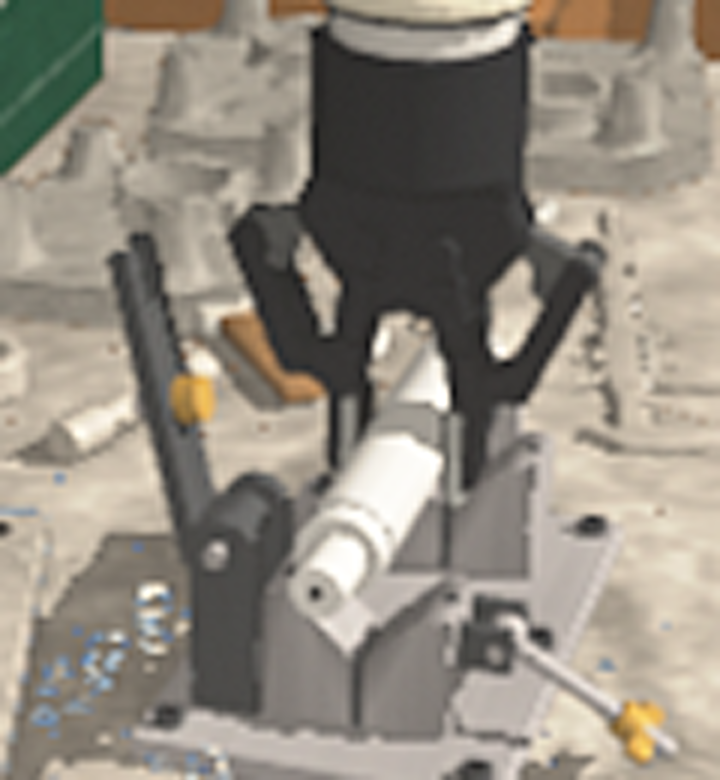

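```bash
python3 - <<'E'
from h import *
print(to([.4732,-.3161,.0456],np.pi/2-.152))
E
```

```text
(array([ 0.08, -0.2 ,  2.59]), array([0.15, 0.07, 0.06]))
```

Request:
servo_tool:
  plan:
    - [[0.08, -0.2, 0.5, 0.15, 0.07, 0], [0.08, -0.2, 1.1, 0.15, 0.07, 0], [0.08, -0.2, 1.6, 0.15, 0.07, 0], [0.08, -0.2, 2.1, 0.15, 0.07, 0], [0.08, -0.2, 2.4, 0.15, 0.07, 0], [0.08, -0.2, 2.6, 0.15, 0.07, 0], [0.08, -0.2, 2.6, 0.15, 0.07, 0], [0.08, -0.2, 2.6, 0.15, 0.07, 0], [0.08, -0.2, 2.6, 0.15, 0.07, 0], [0.08, -0.2, 2.6, 0.15, 0.07, 0]]

```text
time: 8.87
tool_pos: [0.4735, -0.3163, 0.0458]
tcp_rot: [2.382, 2.047, 0.0]
wrist_force: [-0.5, -0.6, -4.3]
width: 0.357
```

```bash
python3 - <<'E'
from workcell import viewer,bot
from h import *
s=bot.read_state();print(s["tool_pos"],s["wrist_force"],s["torque"],s["width"])
c=viewer.read_camera("side");crop(c["color"],270,160,350,240,9,"pics/s5.png")
c=viewer.read_camera("top");crop(c["color"],260,160,400,300,5,"pics/t5.png")
E
```

```text
[ 0.47350761 -0.31632673  0.04578836] [-0.45893506 -0.57119746 -4.25703979] [-0.04013467 -0.01641938 -0.00546055] 0.3570992638076076
```

View pics/s5.png

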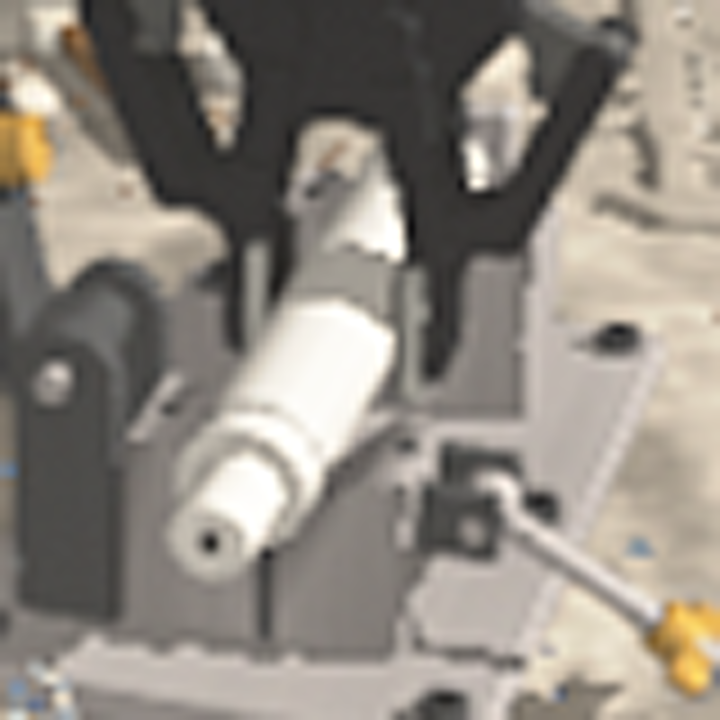

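View pics/t5.png

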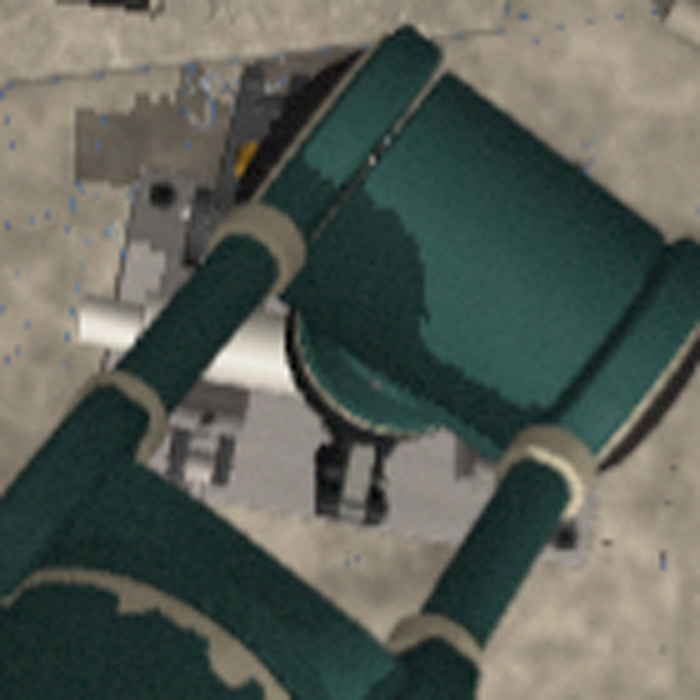

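Request:
servo_tool:
  plan:
    - [[0, 0, 0.1, 0, 0, 0], [0, 0, 0.15, 0, 0, 0], [0, 0, 0.2, 0, 0, 0], [0, 0, 0.2, 0, 0, 0], [0, 0, 0.2, 0, 0, 0], [0, 0, 0.2, 0, 0, 0]]

```text
time: 9.47
tool_pos: [0.4734, -0.3163, 0.0442]
tcp_rot: [2.382, 2.047, 0.0]
wrist_force: [-2.0, 1.1, -0.3]
width: 0.359
```

```bash
python3 - <<'E'
from workcell import viewer,bot
s=bot.read_state();print(s["tool_pos"],s["wrist_force"],s["torque"],s["width"])
E
```

```text
[ 0.47343369 -0.31634197  0.04415874] [-2.02230304  1.08141153 -0.2904689 ] [0.10072577 0.35134081 0.02329939] 0.35906598830627445
```

Request:
servo_tool:
  plan:
    - [[0, -0.1, 0, 0, 0, 0], [0, -0.15, 0.05, 0, 0, 0], [0, -0.15, 0.1, 0, 0, 0], [0, -0.15, 0.12, 0, 0, 0], [0, -0.15, 0.12, 0, 0, 0], [0, -0.15, 0.12, 0, 0, 0]]

```text
time: 9.97
tool_pos: [0.4721, -0.3161, 0.0429]
tcp_rot: [2.382, 2.047, 0.0]
wrist_force: [-0.3, 1.0, -3.0]
width: 0.357
```

```bash
python3 - <<'E'
from workcell import viewer,bot
from h import *
s=bot.read_state();print(s["tool_pos"],s["wrist_force"],s["torque"],s["width"])
c=viewer.read_camera("side");crop(c["color"],270,160,350,240,9,"pics/s6.png")
E
```

```text
[ 0.47206816 -0.31612736  0.04291057] [-0.33255589  0.96733045 -3.03152695] [ 0.08625486 -0.0054985  -0.1546934 ] 0.35683425499864824
```

View pics/s6.png

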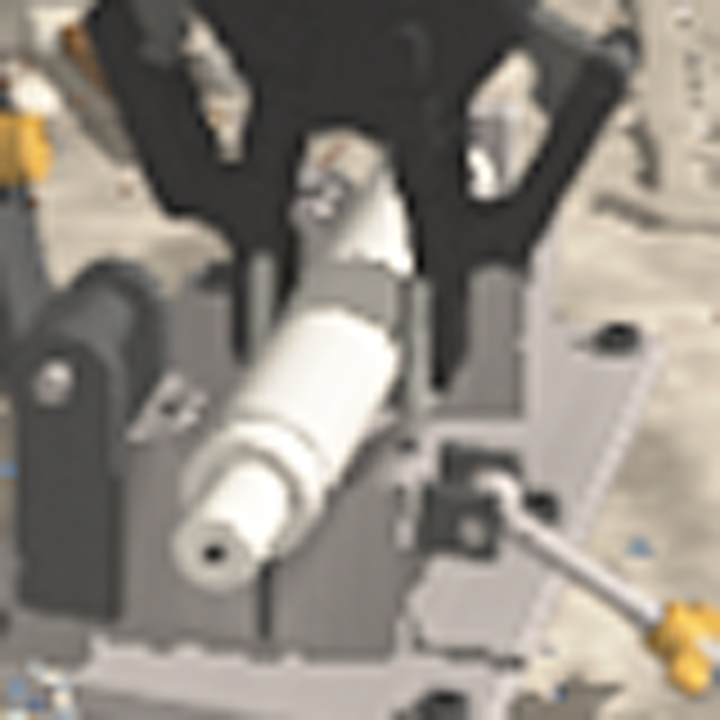

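Request:
servo_tool:
  plan:
    - [[-0.15, 0, 0, 0, 0, 0], [-0.3, 0, 0, 0, 0, 0], [-0.4, 0, 0, 0, 0, 0], [-0.5, 0, 0, 0, 0, 0], [-0.5, 0, 0, 0, 0, 0], [-0.5, 0, 0, 0, 0, 0]]

```text
time: 10.52
tool_pos: [0.4714, -0.3211, 0.0429]
tcp_rot: [2.382, 2.047, 0.0]
wrist_force: [1.8, 1.1, -3.0]
width: 0.36
```

Request:
servo_tool:
  plan:
    - [[-0.1, 0, 0, 0, 0, 0], [-0.2, 0, 0, 0, 0, 0], [-0.2, 0, 0, 0, 0, 0], [-0.2, 0, 0, 0, 0, 0]]

```text
time: 10.85
tool_pos: [0.4713, -0.3211, 0.0429]
tcp_rot: [-2.382, -2.045, -0.004]
wrist_force: [2.2, 7.9, -0.9]
width: 0.36
```

Request:
servo_tool:
  plan:
    - [[-0.2, 0, 0, 0, 0, 0], [-0.3, 0, 0, 0, 0, 0], [-0.3, 0, 0, 0, 0, 0], [-0.3, 0, 0, 0, 0, 0]]

```text
time: 11.18
tool_pos: [0.4713, -0.3211, 0.0428]
tcp_rot: [-2.38, -2.042, -0.009]
wrist_force: [2.6, 11.5, 1.3]
width: 0.358
```

```bash
python3 - <<'E'
from workcell import viewer,bot
from h import *
s=bot.read_state();print(s["tool_pos"],s["wrist_force"],s["torque"],s["width"])
c=viewer.read_camera("side");crop(c["color"],270,160,350,240,9,"pics/s7.png")
c=viewer.read_camera("top");crop(c["color"],260,160,400,300,5,"pics/t7.png")
yw=-.152;d=np.array([np.sin(-yw),np.cos(yw),0]);p=s["tool_pos"]+[0,0,.018]
q=proj(c,[p+d*.115]);print((q-[260,160]+.5)*5-.5)
E
```

```text
[ 0.4713016  -0.32105967  0.04284386] [ 2.64648751 11.49468342  1.28566289] [ 1.67004746 -0.51772541  0.01879591] 0.3575253032935082
[[ 86.26458987 321.69996304]]
```

View pics/t7.png

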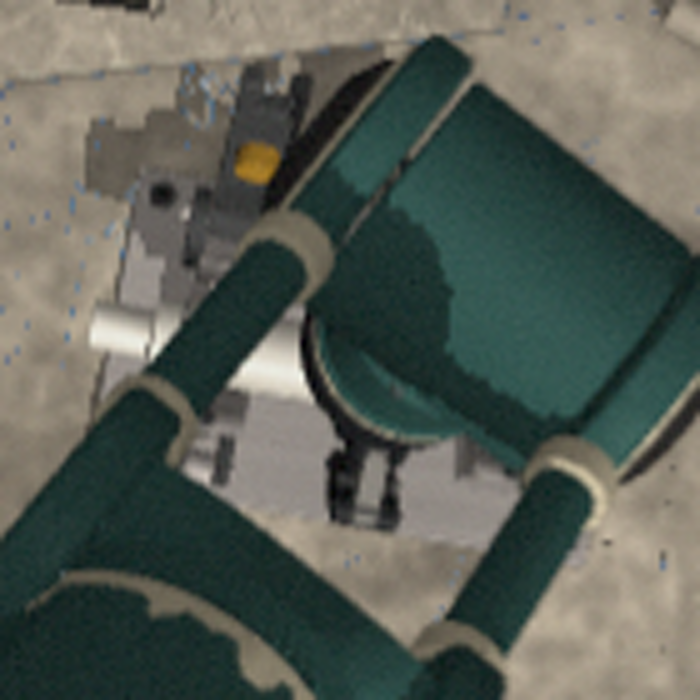

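View pics/s7.png

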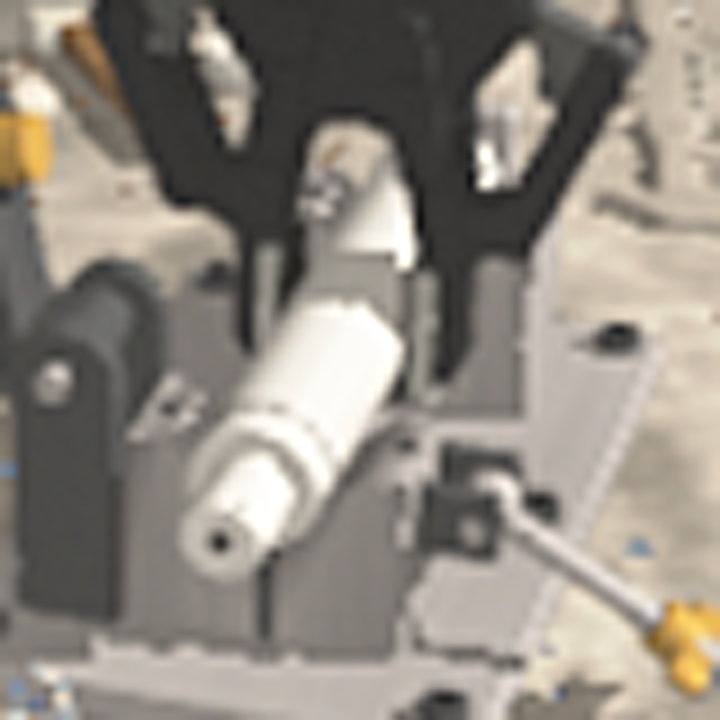

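Request:
servo_tool:
  plan:
    - [[-0.03, 0, 0, 0, 0, 0], [-0.03, 0, 0, 0, 0, 0], [-0.03, 0, 0, 0, 0, 0]]

```text
time: 11.53
tool_pos: [0.4713, -0.321, 0.0429]
tcp_rot: [-2.379, -2.042, -0.009]
wrist_force: [0.3, 4.6, -1.1]
width: 0.358
```

Request:
servo_tool:
  plan:
    - [[0, 0, 0, 0, 0, 0], [0, 0, 0, 0, 0, 0], [0, 0, 0, 0, 0, 0], [0, 0, 0, 0, 0, 0], [0, 0, 0, 0, 0, 0], [0, 0, 0, 0, 0, 0]]
  claw: 5.5

```text
time: 12.03
tool_pos: [0.4714, -0.3214, 0.0431]
tcp_rot: [-2.38, -2.042, -0.009]
wrist_force: [-0.2, -0.3, -0.2]
width: 0.643
```

```bash
python3 - <<'E'
from workcell import viewer,bot
from h import *
s=bot.read_state();print(s["tool_pos"],s["wrist_force"],s["torque"],s["width"])
c=viewer.read_camera("side");crop(c["color"],270,160,350,240,9,"pics/s8.png")
E
```

```text
[ 0.4713989  -0.32135162  0.04311064] [-0.21578682 -0.34232719 -0.24135315] [ 0.02413701  0.01069828 -0.00689498] 0.6434891224213446
```

View pics/s8.png

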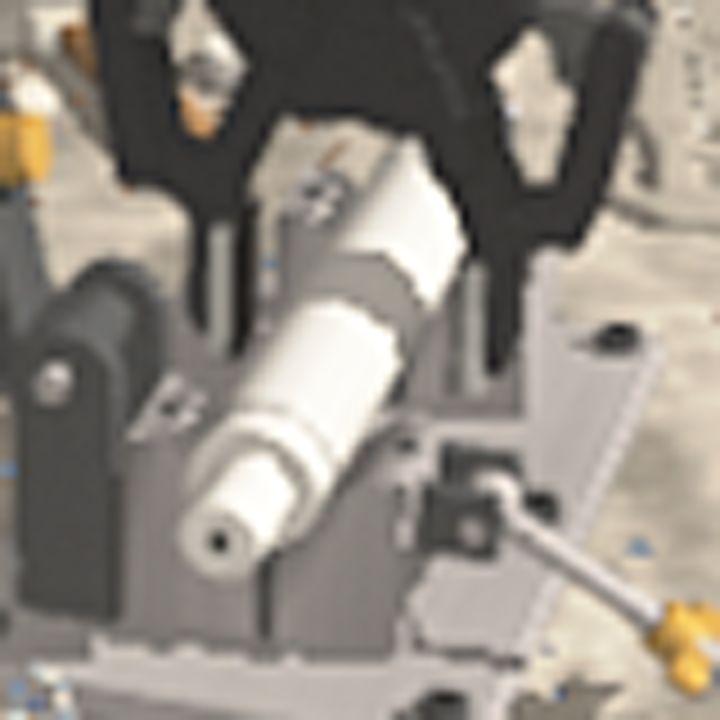

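Request:
servo_tool:
  plan:
    - [[0, 0, -1, 0, 0, 0], [0, 0, -3, 0, 0, 0], [0, 0, -5, 0, 0, 0], [0, 0, -8, 0, 0, 0], [0, 0, -11, 0, 0, 0], [0, 0, -14, 0, 0, 0], [0, 0, -17, 0, 0, 0], [0, 0, -20, 0, 0, 0], [0, 0, -20, 0, 0, 0], [0, 0, -20, 0, 0, 0]]

```text
time: 12.92
tool_pos: [0.4726, -0.324, 0.2469]
tcp_rot: [2.384, 2.045, 0.011]
wrist_force: [0.1, 0.2, -0.7]
width: 0.645
```

```bash
python3 - <<'E'
from workcell import viewer,bot
from h import *
s=bot.read_state();print(s["tool_pos"],s["wrist_force"],s["width"])
S=viewer.read_camera("side");crop(S["color"],250,130,350,240,7,"pics/s9.png")
T=viewer.read_camera("top");crop(T["color"],260,140,400,280,5,"pics/t9.png")
f=np.array([.4711,-.3225,0]);yw=-.152
ex=np.array([np.cos(yw),np.sin(yw),0]);ey=np.array([-np.sin(yw),np.cos(yw),0]);ez=np.array([0,0,1.])
for th in(1.65,1.75,1.85,1.95):
    u=-np.cos(th)*ex+np.sin(th)*ez;n=np.sin(th)*ex+np.cos(th)*ez
    H=f+.05*ex+.062*ey+.077*ez
    P=[H+.109*u+.019*n+k*.013*ey for k in(1,-1)]+[H+.05*u+.027*n]
    print(th,((proj(S,P)-[250,130]+.5)*7-.5).round(0).tolist(),((proj(T,P)-[260,140]+.5)*5-.5).round(0).tolist())
se=f+.0606*ez
P=[se+ey*.115,se+ey*.09];print((proj(S,P)-[250,130]+.5)*7-.5,(proj(T,P)-[260,140]+.5)*5-.5)
E
```

```text
[ 0.47259714 -0.32396268  0.24685931] [ 0.14439136  0.17660058 -0.68390307] 0.6447485497251079
1.65 [[98.0, 142.0], [128.0, 110.0], [106.0, 311.0]] [[236.0, 197.0], [307.0, 210.0], [263.0, 223.0]]
1.75 [[63.0, 148.0], [95.0, 116.0], [91.0, 319.0]] [[240.0, 171.0], [311.0, 183.0], [264.0, 213.0]]
1.85 [[31.0, 158.0], [63.0, 126.0], [78.0, 328.0]] [[244.0, 146.0], [314.0, 159.0], [265.0, 205.0]]
1.95 [[-0.0, 171.0], [32.0, 138.0], [67.0, 339.0]] [[248.0, 124.0], [318.0, 136.0], [266.0, 197.0]]
[[309.37443386 624.94520535]
 [333.98815712 583.84053368]] [[ 89.81352158 422.35041093]
 [150.66626809 433.24611428]]
```

View pics/s9.png

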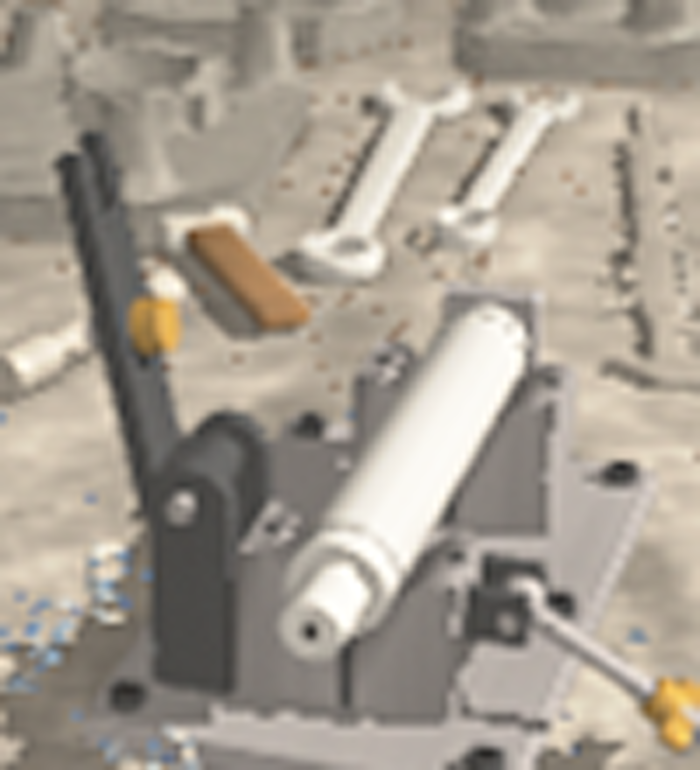

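View pics/t9.png

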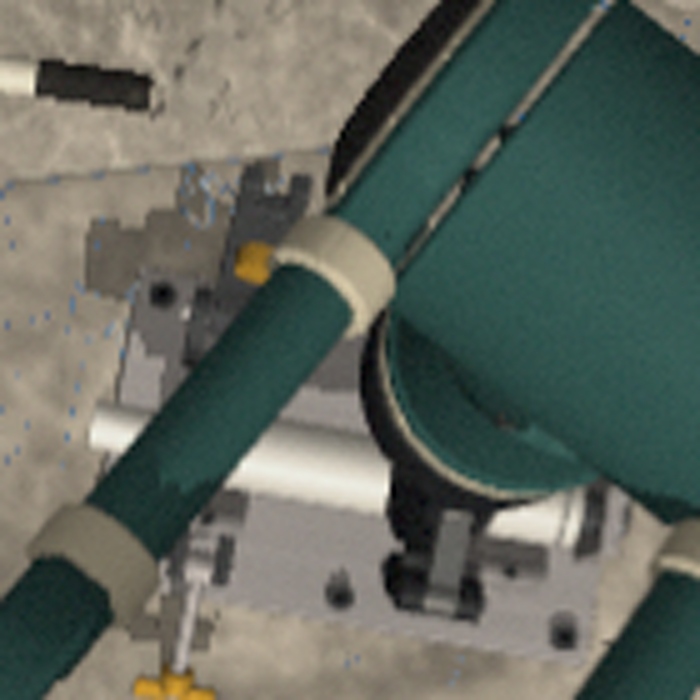

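```bash
cat >> h.py <<'E'
yw=-.152;f=np.array([.4711,-.3225,0])
ex=np.array([np.cos(yw),np.sin(yw),0]);ey=np.array([-np.sin(yw),np.cos(yw),0]);ez=np.array([0,0,1.])
def fx(x,y,z): return to(f+(x*ex+y*ey+z*ez)/1000,np.pi/2+yw)
def where():
    from workcell import bot
    s=bot.read_state();d=s["tool_pos"]-f
    print(s["time"],"fix mm",(np.array([d@ex,d@ey,d[2]])*1000).round(1),"F",s["wrist_force"].round(2),"w",s["width"])
E
python3 - <<'E'
from h import *
where();print(fx(140,62,250),fx(140,62,160))
E
```

```text
13.0167 fix mm [-3.000e-01 -1.000e-01  2.427e+02] F [-0.41 -0.03  0.36] w 0.6415342964860996
(array([ 6.22, 14.03, -0.69]), array([-0.06, -0.49, -0.03])) (array([ 6.15, 14.04,  8.31]), array([-0.06, -0.49, -0.03]))
```

Request:
servo_tool:
  plan:
    - [[0.5, 2, -0.5, 0, 0, 0], [1, 4, -0.7, 0, -0.2, 0], [2, 6, -0.7, 0, -0.4, 0], [3, 8, -0.7, 0, -0.49, 0], [4, 10, -0.7, 0, -0.49, 0], [5, 12, -0.7, 0, -0.49, 0], [6, 13.6, -0.7, 0, -0.49, 0], [6.2, 14, -0.5, 0, -0.49, 0], [6.2, 14, 0, 0, -0.49, 0], [6.2, 14, 2, 0, -0.49, 0], [6.2, 14, 4, 0, -0.49, 0], [6.2, 14, 6, 0, -0.49, 0], [6.2, 14, 7.5, 0, -0.49, 0], [6.15, 14, 8, 0, -0.49, 0], [6.15, 14, 8, 0, -0.49, 0], [6.15, 14, 8, 0, -0.49, 0]]
  claw: 0

```text
time: 14.35
tool_pos: [0.6176, -0.2826, 0.1627]
tcp_rot: [-2.383, -2.044, 0.002]
wrist_force: [-0.4, -0.4, 0.2]
width: 0.004
```

```bash
python3 - <<'E'
from h import *
from workcell import viewer
where();print(fx(84,62,165))
S=viewer.read_camera("side");crop(S["color"],200,80,340,230,5,"pics/s10.png")
T=viewer.read_camera("top");crop(T["color"],260,140,400,280,5,"pics/t10.png")
E
```

```text
14.35 fix mm [138.7  61.6 162.7] F [-0.43 -0.39  0.16] w 0.003995223094237533
(array([ 0.04, -5.48, -0.22]), array([-0.13, -0.01, -0.06]))
```

View pics/s10.png

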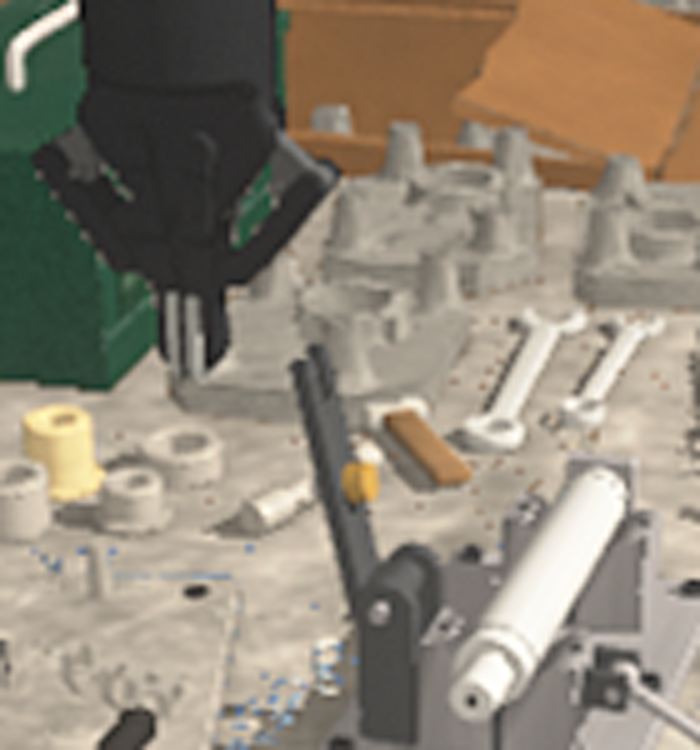

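View pics/t10.png

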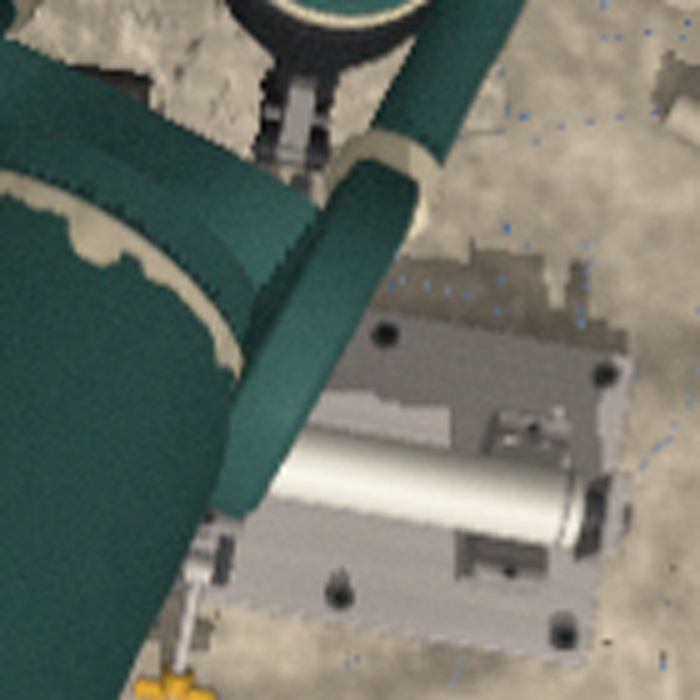

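Request:
servo_tool:
  plan:
    - [[0, -0.6, -0.1, 0, 0, 0], [0, -1.4, -0.2, 0, 0, 0], [0, -2.2, -0.2, 0, 0, 0], [0, -2.8, -0.2, 0, 0, 0], [0, -3.3, -0.2, 0, 0, 0], [0, -3.8, -0.2, 0, 0, 0], [0, -4.3, -0.2, 0, 0, 0], [0, -4.8, -0.2, 0, 0, 0], [0, -5.3, -0.2, 0, 0, 0], [0, -5.5, -0.2, 0, 0, 0], [0, -5.5, -0.2, 0, 0, 0]]

```text
time: 15.37
tool_pos: [0.5638, -0.2745, 0.1664]
tcp_rot: [2.384, 2.045, -0.001]
wrist_force: [0.5, 0.4, -0.1]
width: -0.001
```

```bash
python3 - <<'E'
from h import *
from workcell import viewer
where()
for p in((58.8,173),(34,168),(11,157),(-8,140)):print(fx(p[0],62,p[1])[0])
print(fx(34,62,168)[1])
S=viewer.read_camera("side");crop(S["color"],200,80,340,230,5,"pics/s11.png")
E
```

```text
15.3667 fix mm [ 84.4  61.5 166.4] F [ 0.48  0.42 -0.08] w -0.0013143635665400803
[ 0.05 -2.56 -0.66]
[ 0.04 -5.04 -0.16]
[ 0.04 -7.34  0.94]
[ 0.04 -9.24  2.64]
[ 0.01  0.04 -0.06]
```

View pics/s11.png

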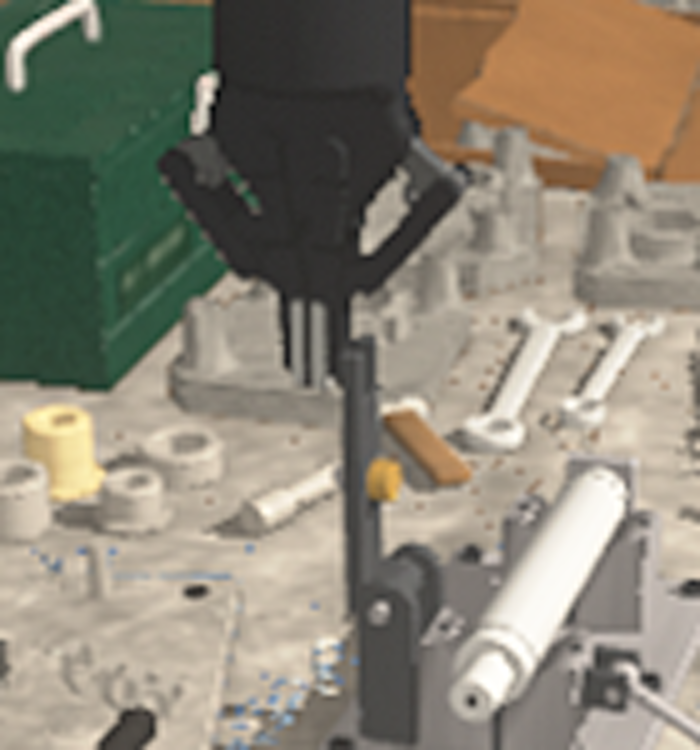

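Strap is now upright, pushed by the fingers. Continue along the arc.

Request:
servo_tool:
  plan:
    - [[0.05, -0.6, -0.2, 0, 0, 0], [0.05, -1.2, -0.4, 0, 0, 0], [0.05, -1.8, -0.5, 0, 0, 0], [0.05, -2.5, -0.6, 0, 0, 0], [0.05, -3.1, -0.5, 0, 0, 0], [0.05, -3.7, -0.4, 0, 0, 0], [0.05, -4.3, -0.3, 0, 0, 0], [0.05, -5, -0.1, 0, 0, 0], [0.05, -5.6, 0.1, 0, 0, 0], [0.05, -6.2, 0.35, 0, 0, 0], [0.05, -6.8, 0.65, 0, 0, 0], [0.05, -7.3, 0.95, 0, 0, 0], [0.05, -7.3, 0.95, 0, 0, 0], [0.05, -7.3, 0.95, 0, 0, 0]]

```text
time: 16.58
tool_pos: [0.4911, -0.2626, 0.156]
tcp_rot: [-2.384, -2.044, 0.002]
wrist_force: [0.2, -0.3, 0.2]
width: 0.003
```

```bash
python3 - <<'E'
from h import *
from workcell import viewer
where()
for p in((-8,140),(-22,120),(-28,104)):print(fx(p[0],62,p[1])[0])
S=viewer.read_camera("side");crop(S["color"],240,100,360,240,5,"pics/s12.png")
E
```

```text
16.5833 fix mm [ 10.6  62.3 156. ] F [ 0.15 -0.27  0.22] w 0.002851490281585994
[-0.03 -1.86  1.6 ]
[-0.03 -3.26  3.61]
[-0.03 -3.86  5.21]
```

View pics/s12.png

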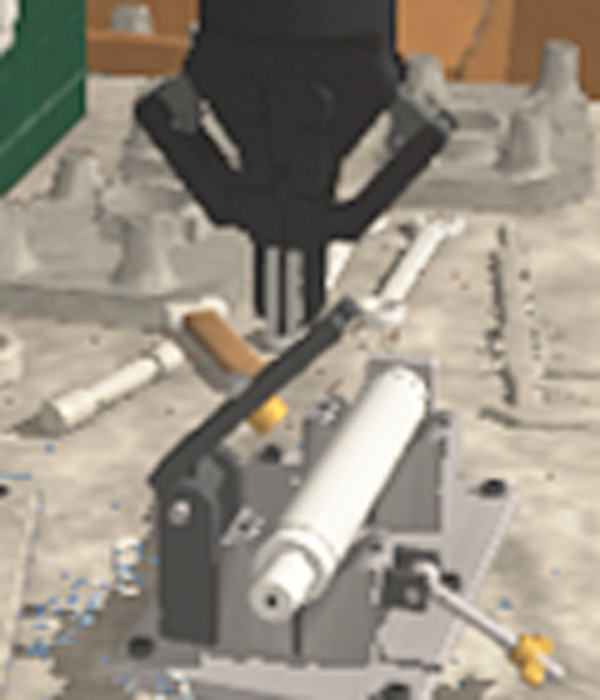

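Request:
servo_tool:
  plan:
    - [[0, -0.4, 0.3, 0, 0, 0], [0, -0.9, 0.7, 0, 0, 0], [0, -1.4, 1.15, 0, 0, 0], [0, -1.85, 1.6, 0, 0, 0], [0, -2.25, 2.1, 0, 0, 0], [0, -2.6, 2.6, 0, 0, 0], [0, -2.95, 3.1, 0, 0, 0], [0, -3.25, 3.6, 0, 0, 0], [0, -3.5, 4.1, 0, 0, 0], [0, -3.7, 4.6, 0, 0, 0], [0, -3.8, 5, 0, 0, 0], [0, -3.85, 5.2, 0, 0, 0], [0, -3.85, 5.2, 0, 0, 0], [0, -3.85, 5.2, 0, 0, 0]]

```text
time: 17.8
tool_pos: [0.4535, -0.2568, 0.1041]
tcp_rot: [-2.384, -2.045, 0.001]
wrist_force: [0.3, 0.7, 0.3]
width: 0.001
```

```bash
python3 - <<'E'
from h import *
from workcell import viewer
where()
print(fx(-29,62,96))
S=viewer.read_camera("side");crop(S["color"],240,100,360,240,5,"pics/s13.png")
T=viewer.read_camera("top");crop(T["color"],260,160,400,300,5,"pics/t13.png")
E
```

```text
17.8 fix mm [-27.3  62.3 104.1] F [0.33 0.71 0.26] w 0.0006438286232939348
(array([-0.03, -0.17,  0.81]), array([-0.05,  0.  , -0.06]))
```

View pics/s13.png

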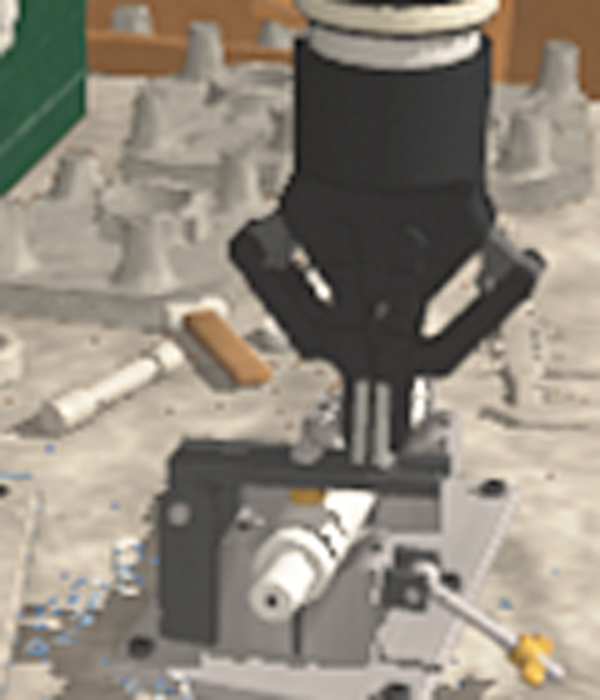

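View pics/t13.png

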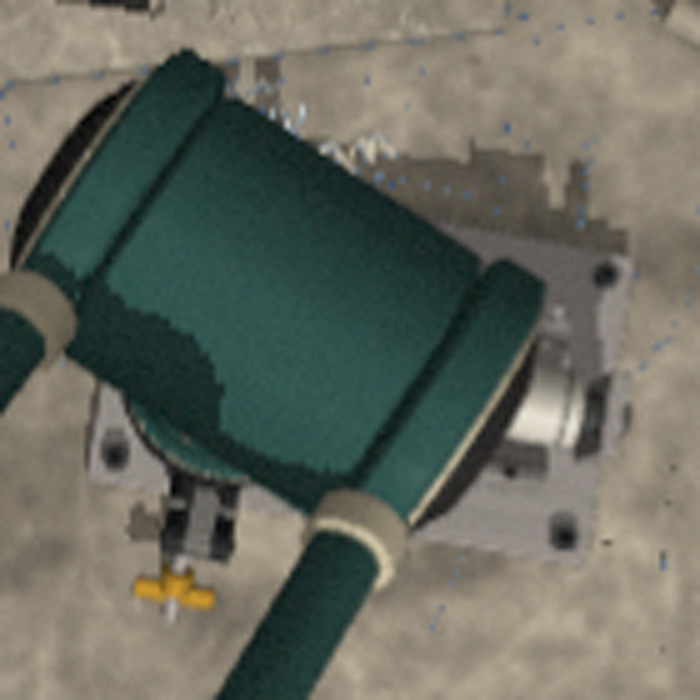

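Request:
servo_tool:
  plan:
    - [[0, -0.1, 0.3, 0, 0, 0], [0, -0.15, 0.6, 0, 0, 0], [0, -0.15, 0.8, 0, 0, 0], [0, -0.15, 0.9, 0, 0, 0], [0, -0.15, 0.9, 0, 0, 0], [0, -0.15, 0.9, 0, 0, 0]]

```text
time: 18.4
tool_pos: [0.4523, -0.2567, 0.0954]
tcp_rot: [-2.385, -2.045, 0.001]
wrist_force: [-0.7, -0.5, 0.4]
width: 0.0
```

Request:
servo_tool:
  plan:
    - [[0, 0, 0.2, 0, 0, 0], [0, 0, 0.3, 0, 0, 0], [0, 0, 0.3, 0, 0, 0], [0, 0, 0.3, 0, 0, 0]]

```text
time: 18.73
tool_pos: [0.4523, -0.2567, 0.0948]
tcp_rot: [-2.384, -2.045, 0.001]
wrist_force: [-7.3, 3.0, 16.2]
width: -0.001
```

Request:
servo_tool:
  plan:
    - [[0, 0, 0.3, 0, 0, 0], [0, 0, 0.4, 0, 0, 0], [0, 0, 0.4, 0, 0, 0], [0, 0, 0.4, 0, 0, 0], [0, 0, 0.4, 0, 0, 0], [0, 0, 0.4, 0, 0, 0]]

```text
time: 19.23
tool_pos: [0.4523, -0.2567, 0.0945]
tcp_rot: [-2.384, -2.045, 0.001]
wrist_force: [-9.8, 5.5, 25.5]
width: 0.003
```

```bash
python3 - <<'E'
from h import *
from workcell import viewer,bot
where()
S=viewer.read_camera("side");crop(S["color"],260,140,350,240,7,"pics/s14.png")
T=viewer.read_camera("top");crop(T["color"],330,210,400,270,10,"pics/t14.png")
se=f+.0606*ez
print((proj(S,[se+ey*.115])-[260,140]+.5)*7-.5)
where();print(bot.read_state()["joint_vel"].round(4))
E
```

```text
19.2333 fix mm [-28.6  62.2  94.5] F [-9.84  5.48 25.53] w 0.002831947640777983
[[239.37443386 554.94520535]]
19.3333 fix mm [-28.5  62.2  94.6] F [-9.33  5.09 24.77] w -0.001550556255626406
[-0.0007  0.0002 -0.0009  0.0033 -0.0001 -0.0005]
```

View pics/s14.png

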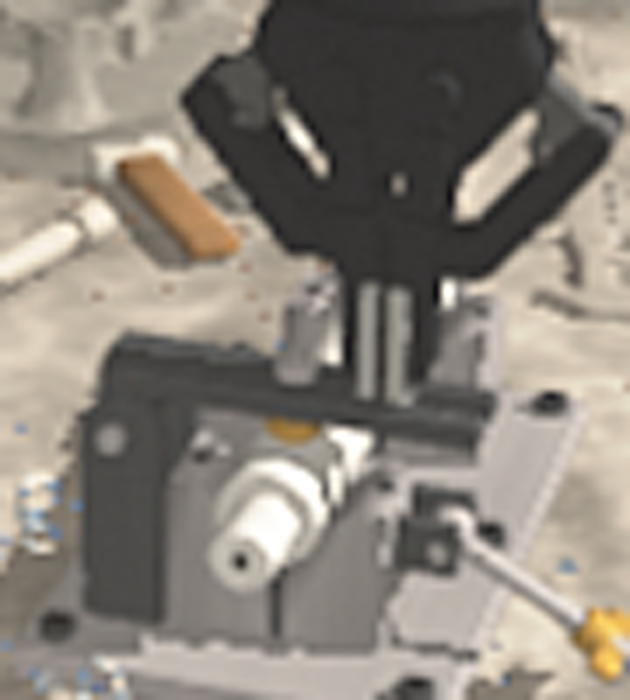

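View pics/t14.png

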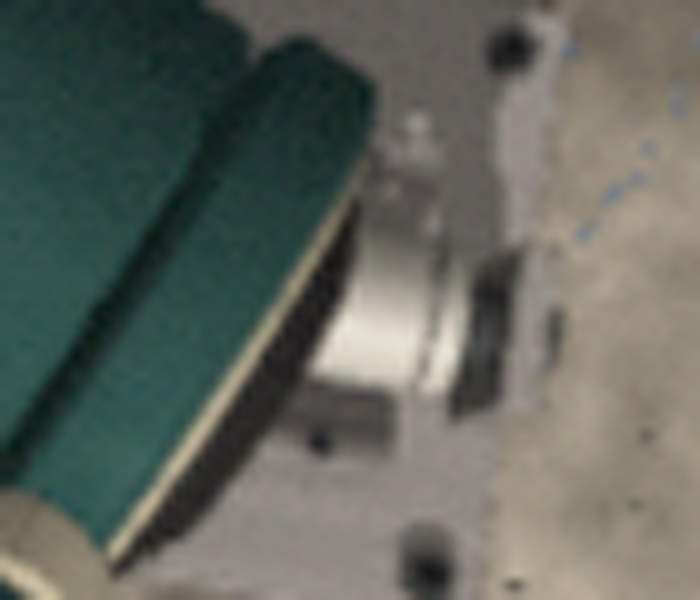

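```bash
python3 - <<'E'
from h import *
from workcell import finish_job
where();print(finish_job())
E
```

```text
19.3333 fix mm [-28.5  62.2  94.6] F [-9.33  5.09 24.77] w -0.001550556255626406
the job is handed in; nothing more can be done
None
```

I laid the stepped shaft in both V-blocks with its plain end against the stop and its thin end at the strap, and let go. I then swung the strap closed and handed the job in at 19.3 s, still pressing it down.

**Shaft:** I pushed it against the stop until it no longer moved and the wrist force reached about 11 N. After release, the camera pictures showed it seated and touching the stop. Its thin end appeared within about 1 px of where I calculated it should be, both before and after clamping.

**Strap:** The fingers were pressing with about 25 N at the press point. The fingertip height was 94.6 mm against the 95.5 mm expected, so the strap is within about 0.015 rad of level.

**Limits of these checks:**
- There was also about 10 N of sideways force on the fingers, which I took to be friction and left.
- I had no sensor for the force on each vee face. From the 25 N press I estimate well over 5 N on each.
- Nothing came near the thin bar, plug gauge or marker, but I took no final picture of them.

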